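# Unload a coated test plate from the probe station into its tray

### The arm

A 6-joint arm with a two-finger parallel gripper is mounted at the origin on the work surface. World frame = base frame: x ahead of the robot, y to its left, z up, the work surface at z = 0. Lengths are in m, angles in rad, forces in N, time in s.
With the tool pointing down it reaches from about 0.275 to 0.85 m from the base axis. Payload 5.2 kg.
Tool frame: the origin (TCP) lies between the finger pads; the fingertips stand 19 mm ahead of it and the grasp point (between the pads) is the TCP (r.finger_overhang is the z of the fingertips in the tool frame, in m); z points along the fingers, y is the direction in which the jaws open and shut (so a half turn about z gives the same grasp; the last joint's range is limited). The gripper opens to 85 mm and grips with 20 to 120 N. Pads are 22 mm wide; open, the fingers measure 114 mm over their backs; the gripper's body (76 mm by 85 mm) begins 54 mm behind the grasp point. The pads swing forward as they close: fully open they stand 13 mm farther back than shut.
Start: joints at [-1.315, 0.259, 1.535, -0, 1.348, -0.203], TCP at [0.244, -0.493, 0.25] pointing down, gripper open.
Joint ranges: [-3.14, 3.14], [-0.91, 2.08], [0.19, 2.58], [-1.22, 4.36], [0.22, 2.71], [-3.12, 3.12]. Speed limits (rad/s): [2.57, 2.57, 3.14, 3.14, 3.14, 3.14].

### API

Orientations are given as a rotation vector (axis times angle).
In Python, from cell import r gives the robot as it stands.
- The arm moves only by the tool move_arm, never from a script. Its arguments are lists of equal length, an entry for each row: "travel": the shift along the tool's x, y, z in m, a list of three; "dr": the turn, a rotation vector about the tool's x, y, z in degrees, a list of three; "gripper": the finger opening in m, from 0 to 0.0854. A call has 1 to 12 rows; each row is the pose to reach, as a shift and turn from the pose measured when the call began, along the tool's axes at that moment; what a row does not reach only later rows make up. A row lasts 1/12 s, in which the tool goes at most 41.7 mm and 7.16 degrees, less where a joint would pass 70% of its speed; a pose out of reach is approached as far as the arm can. A call with a gripper value outside its range is refused whole. The fingers move at their own pace and stop on an object; "newtons" is the grip in N (left out, the last holds). Time passes only in rows, so rows that repeat a pose let the fingers close. It gives the time, the measured TCP pose, the force and the opening at its end, in the units of the state.
- r.get_state(): the state, without advancing time (a new reading comes with each control period).
- r.read_camera(name): name is "scene" or "top" or "wrist"; returns the picture (400x640x3 uint8, blue, green, red); there is no depth.
- r.get_calibration(name): a dict with "camera_matrix" (3x3 intrinsics, pixels), "world_to_cam" (4x4, takes a point from world to camera coordinates). Camera axes: x right, y down, z forward; pixel columns grow to the right and rows downward; lengths in m; the calibration is good to about 2 mm. A picture is of the moment at which its call begins: read the wrist's pose just before it. get_calibration takes no time and is no camera call; for the wrist camera it gives the pose at the moment of the call.
- r.job_done(): hands the job in, once; it reports no verdict.
The state is a dict: "clock": time; "q": joint angles; "qvel": joint speeds; "effort": joint torques, N m; "position": TCP position; "orientation": TCP orientation; "force": force on the tool from outside, world axes, zero at the start; "ft_torque": the same for the moment, N m; "finger_gap": opening from 0.0 (shut) to 1.0 (fully open).
Only numpy, scipy, OpenCV 4.12 (cv2) and the standard library are available. Lean on these libraries where they do the work, as an engineer would, in place of code of your own. Each camera call takes 0.05 s, during which the arm holds its last target. There are 200 camera calls.

### The job

The coated test plate in the guide channel of the red probe station has been measured: push it along the channel until its end sticks out over the edge of the base, still lying flat, then pinch it by that overhanging end and lift it clear. Lay it flat and centred on the empty seat of the two-seat tray, let go, and then swing the tray's keeper bar fully shut over both plates until it clicks home in its detent. Do not drop the plate, do not shift the plate already in the tray, and leave everything else on the bench alone.

Things in the scene. Friction and masses are not known exactly. Their poses are not given: they have to be found in the camera images.
- test_plate: The thin copper-coated test plate to unload: 130 mm long (its x axis), 50 mm wide (y), 6 mm thick, about 95 g. Origin at the centre of its underside. It starts flat in the guide channel of the station with its length along the channel; the two ends are alike.
- station: Red base of the probe station, fixed: 190 mm (its x) by 220 mm (its y), top 40 mm above the bench; origin on the bench under its centre. Along its y, at x = -45 mm, runs a guide channel 55 mm wide between aluminium strips 12 mm wide and 6 mm high, open at both ends; there the plate's sides cannot be gripped. A tall post with a parked probe stands at x = +72 mm, y = 0 to 100 mm, up to 300 mm high.
- channel_mouth (a point): Point on the station's top face (40 mm above the bench), on the channel's centre line, at the edge over which the plate is to be pushed (the station's -y edge). Axes as the station's: -y points outward over the edge, along the channel. Below the edge is free bench. The plate tips over if more than 65 mm of it sticks out.
- tray: Grey two-seat tray, fixed: 150 mm (its x) by 270 mm (y), floor 8 mm thick; origin on the bench under its centre. Two white seats at x = 0, y = -48 and +48 mm: a pedestal 54 mm long (x), top 35 mm above the bench, between cheeks 58 mm apart that rise 6 mm higher. A plate lies with its length along the tray's x, its ends sticking out 38 mm past the seat. Latch block at y = +92 mm, 44 mm high.
- empty_seat: Centre of the top face of the tray's empty seat (35 mm above the bench, marked by a small 30 mm grey patch); axes as the tray's. It is either of the two seats.
- stored_plate: A second, identical plate that already lies on the other seat; origin at the centre of its underside. Must stay where it is.
- keeper (a joint): Keeper bar angle in rad: 0 = shut, along the tray's +y across both seats; grows as it swings open, level, anticlockwise seen from above, to the tray's -x side; starts at 1.5 to 1.75, stop at 1.9. Hinge friction about 0.05 N m: it stays where left. A sprung detent resists from about 0.11 to 0.06 rad (some 3 to 6 N at the handle), then keeps the bar between 0 and 0.03.
- keeper_hinge (a point): On the vertical hinge axis of the keeper bar, 47 mm above the bench (height of the bar's underside), at x = 0, y = -118 mm of the tray; axes as the tray's.
- keeper_handle (a point): Middle of the upright white handle peg on the keeper bar, 150 mm from the hinge axis, 76 mm above the bench; the peg is 14 mm thick and reaches from the bar's top (55 mm above the bench) to 99 mm. The bar is 16 mm wide, 8 mm thick and reaches 205 mm from the hinge.
- spare_probe: Spare probe standing on the bench: white and black cylinder, 36 mm thick, 112 mm tall; origin under its centre. Leave alone.
- jar: Small amber jar, 44 mm thick, 45 mm tall; origin under its centre. Leave alone.
- screwdriver: Screwdriver, 160 mm long, lying beside the tray, towards the laptop; origin near its middle. Leave alone.
- solvent: White closed bottle, 66 mm thick, 170 mm tall; origin under its centre. Leave alone.
There are look-alikes about, which are no part of the job. What is shaped like the test_plate but black, blue or purple is not meant.

How it is judged:
By the outcome, as a careful person would: the job done as asked, in the order asked, and still so for the second after the job is handed in, with the robot touching nothing.
It also fails if it takes over 64 s, if anything falls off the work surface, if the arm or the gripper's body presses on something with over 40 N, if the wrist force passes 120 N, or if a joint passes its speed limit or range.

## Working session

There is one attempt and no reset: what is moved stays moved. The work goes in short steps, Python scripts to look and compute and a tool call to move; the robot and the scene stay as the last step left them, time stands still between calls to the robot, and variables do not carry over. Pictures are saved under pics/ and viewed, about 8 in all and at most 12, crops included, and the job is handed in when it is done.

Besides the shell and the picture viewer there is one more tool, called by a JSON object that holds its "method" and its "body". move_arm: Moves the arm, as the interface text tells. Its arguments: {"type":"object","properties":{"travel":{"type":"array"},"dr":{"type":"array"},"gripper":{"type":"array"},"newtons":{"type":"number"}},"required":["travel","dr","gripper"]}

```bash
ls; mkdir -p pics
python3 - <<'E'
from cell import r
import cv2,numpy as np
np.set_printoptions(precision=4,suppress=True)
for n in("scene","top"):
    cv2.imwrite(f"pics/{n}0.png",r.read_camera(n)); c=r.get_calibration(n); print(n,c)
print(r.get_state(), r.finger_overhang)
E
```

```text
pics
scene {'camera_matrix': array([[459.7614,   0.    , 321.7605],
       [  0.    , 459.7614, 191.662 ],
       [  0.    ,   0.    ,   1.    ]]), 'world_to_cam': array([[ 0.6381,  0.7698, -0.0177, -0.3059],
       [ 0.5932, -0.5061, -0.6261, -0.2471],
       [-0.4909,  0.389 , -0.7796,  1.5267],
       [ 0.    ,  0.    ,  0.    ,  1.    ]])}
top {'camera_matrix': array([[489.9944,   0.    , 316.9491],
       [  0.    , 489.9944, 200.7779],
       [  0.    ,   0.    ,   1.    ]]), 'world_to_cam': array([[-0.0215, -0.9998,  0.0015,  0.0295],
       [-0.9938,  0.0212, -0.1089,  0.4776],
       [ 0.1089, -0.0039, -0.994 ,  1.44  ],
       [ 0.    ,  0.    ,  0.    ,  1.    ]])}
{'clock': 0.1, 'q': array([-1.3148,  0.2593,  1.536 ,  0.    ,  1.348 , -0.2028]), 'qvel': array([-0.0007, -0.0009, -0.0039,  0.0011, -0.0014,  0.0007]), 'effort': array([  0.0012, -44.6971, -29.125 ,  -0.0003,   0.0063,  -0.    ]), 'position': array([ 0.2435, -0.4926,  0.2495]), 'orientation': array([-3.0576, -0.714 ,  0.    ]), 'force': array([ 0.2468, -0.37  , -0.9661]), 'ft_torque': array([ 0.0896,  0.0209, -0.0087]), 'finger_gap': 0.999894038331232} 0.019
```

View pics/top0.png

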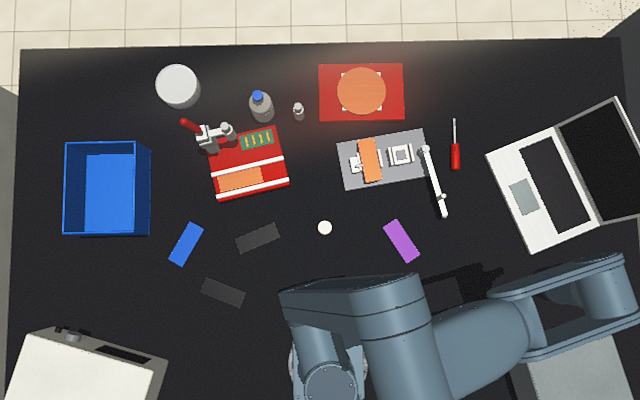

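View pics/scene0.png

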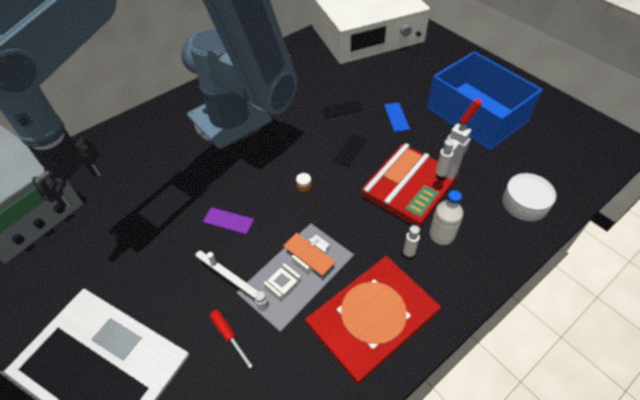

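The top view shows the station at about (248,165). The plate lies in its channel at (240,178) and the mouth is on the right, near (287,180). The tray is at (385,158) with the empty seat at (400,155), the stored plate at (370,160), the keeper hinge at (425,148) and the bar end at (443,215). The scene view agrees.

```bash
cat > h.py <<'E'
from cell import r
import cv2,numpy as np
from scipy.spatial.transform import Rotation as R
np.set_printoptions(precision=4,suppress=True)
def ray(c,uv,z):
    K,T=c["camera_matrix"],c["world_to_cam"]; uv=np.atleast_2d(uv).astype(float)
    d=np.c_[uv,np.ones(len(uv))]@np.linalg.inv(K).T@T[:3,:3]; o=-T[:3,:3].T@T[:3,3]
    return o+d*((z-o[2])/d[:,2])[:,None]
def proj(c,p):
    q=np.atleast_2d(p)@c["world_to_cam"][:3,:3].T+c["world_to_cam"][:3,3]; q=q@c["camera_matrix"].T
    return q[:,:2]/q[:,2:]
def hsv(im): return cv2.cvtColor(im,cv2.COLOR_BGR2HSV)
def orange(im): return cv2.inRange(hsv(im),(6,90,90),(20,255,255))
def red(im): 
    h=hsv(im); return cv2.inRange(h,(0,150,70),(5,255,255))|cv2.inRange(h,(174,150,70),(180,255,255))
def white(im): return cv2.inRange(hsv(im),(0,0,170),(180,50,255))
def rects(m,c,z,amin=200,roi=None):
    if roi: 
        k=np.zeros_like(m); x0,y0,x1,y1=roi; k[y0:y1,x0:x1]=255; m=m&k
    for q in cv2.findContours(m,cv2.RETR_EXTERNAL,cv2.CHAIN_APPROX_NONE)[0]:
        if cv2.contourArea(q)<amin: continue
        w=ray(c,q[:,0],z)[:,:2].astype(np.float32)
        (cx,cy),(a,b),t=cv2.minAreaRect(w)
        if b>a: a,b,t=b,a,t+90
        print("px",q[:,0].mean(0),"ctr",np.array([cx,cy]),"L %.4f W %.4f ang %.1f"%(a,b,(t+90)%180-90))
def tool(p=None,yaw=None):
    """travel (tool axes) and turn about tool z to reach world p"""
    s=r.get_state(); M=R.from_rotvec(s["orientation"])
    return M.inv().apply(np.array(p)-s["position"]), s
E
python3 - <<'E'
from h import *
im=cv2.imread("pics/top0.png"); c=r.get_calibration("top")
print("plates"); rects(orange(im),c,.046,roi=(200,120,300,200)); rects(orange(im),c,.041,roi=(335,120,430,200))
print("station"); rects(cv2.morphologyEx(red(im)|orange(im)|white(im),cv2.MORPH_CLOSE,np.ones((3,3))),c,.042,roi=(205,145,300,205))
print("strips"); rects(white(im),c,.046,100,roi=(205,145,300,205))
print("bar"); rects(white(im),c,.055,100,roi=(415,140,455,220))
h=hsv(im); g=cv2.inRange(h,(0,0,60),(180,60,255))|orange(im)
print("tray"); rects(g,c,.008,1000,roi=(330,120,440,195))
s=r.get_state(); print(R.from_rotvec(s["orientation"]).as_matrix())
print(r.get_calibration("wrist"))
print(r.get_calibration("wrist")["world_to_cam"]@np.r_[s["position"],1])
E
```

```text
plates
px [239.8 179.2] ctr [0.545  0.2463] L 0.1316 W 0.0511 ang -76.9
px [369.3363 159.7522] ctr [ 0.5969 -0.1402] L 0.1321 W 0.0523 ang 9.4
station
px [245.8468 169.3065] ctr [0.5833 0.2244] L 0.2217 W 0.1687 ang -77.3
strips
px [252.2416 187.5101] ctr [0.5193 0.2099] L 0.2204 W 0.0132 ang -77.2
px [247.     165.8784] ctr [0.5846 0.2248] L 0.2200 W 0.0131 ang -77.2
bar
px [426.0539 166.3284] ctr [ 0.5603 -0.3008] L 0.1871 W 0.0682 ang 16.0
tray
px [383.7933 151.3862] ctr [ 0.5828 -0.1907] L 0.2945 W 0.2481 ang -76.9
[[ 0.8966  0.4429 -0.0004]
 [ 0.4429 -0.8966  0.0017]
 [ 0.0004 -0.0017 -1.    ]]
{'camera_matrix': array([[301.0802,   0.    , 317.1602],
       [  0.    , 301.0802, 199.1556],
       [  0.    ,   0.    ,   1.    ]]), 'world_to_cam': array([[ 0.4438, -0.8961, -0.0024, -0.5491],
       [-0.8629, -0.428 ,  0.2688, -0.0335],
       [-0.2419, -0.1172, -0.9632,  0.3792],
       [ 0.    ,  0.    ,  0.    ,  1.    ]])}
[-0.0002  0.0344  0.1376  1.    ]
```

{"method": "move_arm", "body": {"travel": [[0.58,-0.46,0],[0.58,-0.46,0],[0.58,-0.46,0],[0.58,-0.46,0],[0.58,-0.46,0],[0.58,-0.46,0],[0.58,-0.46,0],[0.58,-0.46,0],[0.58,-0.46,0],[0.58,-0.46,0],[0.58,-0.46,0],[0.58,-0.46,0]], "dr": [[0,0,-76.5],[0,0,-76.5],[0,0,-76.5],[0,0,-76.5],[0,0,-76.5],[0,0,-76.5],[0,0,-76.5],[0,0,-76.5],[0,0,-76.5],[0,0,-76.5],[0,0,-76.5],[0,0,-76.5]], "gripper": [0,0,0,0,0,0,0,0,0,0,0,0]}}

```text
clock: 1.1
position: [0.4573, -0.0388, 0.2503]
orientation: [-1.954, -2.458, -0.001]
force: [0.2, -0.8, -0.4]
finger_gap: -0.003
```

{"method": "move_arm", "body": {"travel": [[0.19,0.149,0],[0.19,0.149,0],[0.19,0.149,0],[0.19,0.149,0],[0.19,0.149,0],[0.19,0.149,0],[0.19,0.149,0],[0.19,0.149,0],[0.19,0.149,0]], "dr": [[0,0,0],[0,0,0],[0,0,0],[0,0,0],[0,0,0],[0,0,0],[0,0,0],[0,0,0],[0,0,0]], "gripper": [0,0,0,0,0,0,0,0,0]}}

```text
clock: 1.85
position: [0.5589, 0.1797, 0.2499]
orientation: [-1.952, -2.459, 0.001]
force: [0.3, -0.7, 0.7]
finger_gap: -0.002
```

Run:
```python
from h import *
c=r.get_calibration("wrist"); im=r.read_camera("wrist"); cv2.imwrite("pics/w1.png",im); np.save("w1.npy",c)
s=r.get_state(); print(s["clock"],s["position"],s["orientation"])
print("orange"); rects(orange(im),c,.046,500)
print("strips"); rects(white(im),c,.046,300)
```

```text
1.9 [0.5589 0.1791 0.2502] [-1.9538 -2.4576  0.0007]
orange
px [320.4034 108.2642] ctr [0.5475 0.2503] L 0.1304 W 0.0509 ang -77.2
strips
px [158.7586 287.2299] ctr [0.4016 0.0044] L 0.0400 W 0.0389 ang 13.2
px [619.0862 324.671 ] ctr [0.9619 0.0716] L 0.2580 W 0.0888 ang -60.9
px [524.3202 235.2193] ctr [0.8097 0.1692] L 0.0765 W 0.0735 ang 77.0
px [290.35   211.5667] ctr [0.539  0.1361] L 0.0613 W 0.0134 ang -77.9
px [349.0625 201.9938] ctr [0.6016 0.1617] L 0.0848 W 0.0140 ang -76.7
px [554.0726 135.5403] ctr [0.7954 0.2837] L 0.0466 W 0.0449 ang 13.2
px [518.4553  91.8316] ctr [0.7473 0.3114] L 0.1213 W 0.0565 ang -83.5
px [353.8372  85.2054] ctr [0.5746 0.2806] L 0.1136 W 0.0137 ang -77.2
px [287.2088  44.3297] ctr [0.501  0.3051] L 0.0323 W 0.0136 ang -76.9
px [628.626   18.6423] ctr [0.8166 0.3985] L 0.0485 W 0.0248 ang -60.9
px [566.2019  13.1174] ctr [0.7566 0.3936] L 0.0796 W 0.0222 ang 13.1
px [490.7643  28.4   ] ctr [0.6952 0.3693] L 0.0416 W 0.0267 ang -76.9
```

View pics/w1.png

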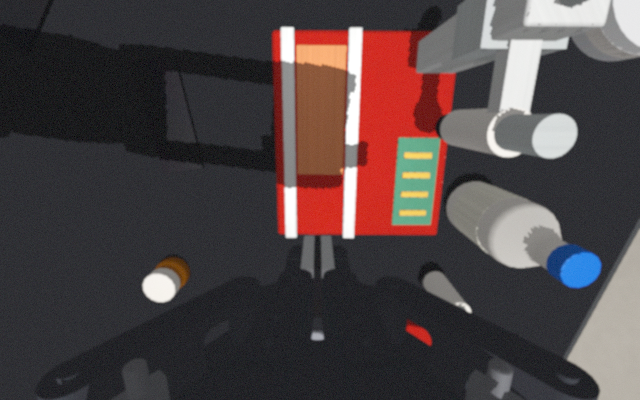

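The wrist view shows the plate at x 296–347, y 44–176 px, and the lower strip ends (the mouth edge) at (291,237) and (349,237). The post is well to the right.

Run:
```python
from h import *
c=np.load("w1.npy",allow_pickle=True).item()
e=ray(c,[(291,237.5),(349,237.5),(288,27),(355,27)],.046)[:,:2]; print(e)
m=e[:2].mean(0); f=e[2:].mean(0); d=(m-f); print("len",np.linalg.norm(d)); print("ang",np.degrees(np.arctan2(d[1],d[0])))
a=np.radians(-77.15); d=np.array([np.cos(a),np.sin(a)]); n=np.array([-d[1],d[0]])
pc=np.array([.5475,.2503]); print("mouth",m,"end to edge",(m-pc)@d-.065,"lat",(m-pc)@n)
st=pc-d*(.065+.011+.008); print("push start",st, "d",d,"n",n)
print(tool([*st,.12])[0],tool([*st,.061])[0])
```

```text
[[0.5464 0.1058]
 [0.6125 0.1213]
 [0.4984 0.3211]
 [0.5619 0.3359]]
len 0.22048675968990644
ang -77.07750342356736
mouth [0.5794 0.1136] end to edge 0.07541639088819546 lat 0.0007202923825872831
push start [0.5288 0.3322] d [ 0.2224 -0.975 ] n [0.975  0.2224]
[0.1558 0.0054 0.1304] [0.1557 0.0055 0.1894]
```

{"method": "move_arm", "body": {"travel": [[0.156,0.0055,0.03],[0.156,0.0055,0.06],[0.156,0.0055,0.1],[0.156,0.0055,0.13],[0.156,0.0055,0.16],[0.156,0.0055,0.18],[0.156,0.0055,0.188],[0.156,0.0055,0.188],[0.156,0.0055,0.188]], "dr": [[0,0,0],[0,0,0],[0,0,0],[0,0,0],[0,0,0],[0,0,0],[0,0,0],[0,0,0],[0,0,0]], "gripper": [0,0,0,0,0,0,0,0,0]}}

```text
clock: 2.65
position: [0.5284, 0.3309, 0.0619]
orientation: [-1.955, -2.456, 0.003]
force: [0.2, -0.2, 0.2]
finger_gap: -0.004
```

Run:
```python
from h import *
s=r.get_state(); print(s["clock"],s["position"],s["force"])
M=R.from_rotvec(s["orientation"]).as_matrix(); print(M)
d=np.array([.2224,-.975,0]); t=s["position"]+d*.133; t[2]=.062; print(tool(t)[0])
```

```text
2.65 [0.5284 0.3309 0.0619] [ 0.1689 -0.1918  0.1742]
[[-0.224   0.9746 -0.0032]
 [ 0.9746  0.224   0.0001]
 [ 0.0008 -0.0031 -1.    ]]
[-0.133  -0.0002 -0.0002]
```

{"method": "move_arm", "body": {"travel": [[-0.005,0,0],[-0.01,0,0],[-0.02,0,0],[-0.03,0,0],[-0.04,0,0],[-0.05,0,0],[-0.06,0,0],[-0.07,0,0],[-0.08,0,0],[-0.09,0,0],[-0.095,0,0],[-0.1,0,0]], "dr": [[0,0,0],[0,0,0],[0,0,0],[0,0,0],[0,0,0],[0,0,0],[0,0,0],[0,0,0],[0,0,0],[0,0,0],[0,0,0],[0,0,0]], "gripper": [0,0,0,0,0,0,0,0,0,0,0,0]}}

```text
clock: 3.65
position: [0.5512, 0.2329, 0.0622]
orientation: [-1.956, -2.455, 0.002]
force: [-0.6, 2.9, 4.0]
finger_gap: 0.002
```

Run:
```python
from h import *
im=r.read_camera("top"); c=r.get_calibration("top")
print(r.get_state()["position"],r.get_state()["force"])
cv2.imwrite("pics/t2.png",cv2.resize(im[110:230,180:340],None,fx=4,fy=4))
rects(orange(im),c,.046,100,roi=(200,120,330,220))
```

```text
[0.5514 0.2323 0.0621] [-0.6736  0.9486  3.5911]
px [273.4808 171.    ] ctr [0.5677 0.1468] L 0.1132 W 0.0514 ang -78.3
```

View pics/t2.png

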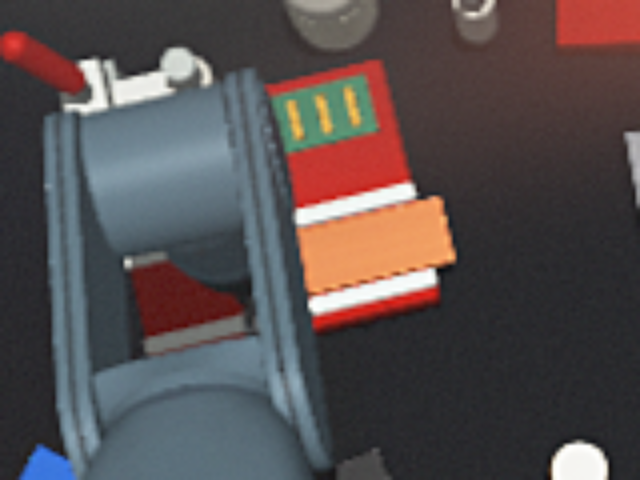

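The view shows the plate flat, sticking out about 20 mm past the edge, with its end at crop (450,230). I'll push it 30 mm more.

{"method": "move_arm", "body": {"travel": [[-0.006,0,0],[-0.012,0,0],[-0.018,0,0],[-0.024,0,0],[-0.028,0,0],[-0.03,0,0],[-0.03,0,0],[-0.024,0,-0.002],[-0.01,0,-0.03],[-0.01,0,-0.07],[-0.01,0,-0.1],[-0.01,0,-0.1]], "dr": [[0,0,0],[0,0,0],[0,0,0],[0,0,0],[0,0,0],[0,0,0],[0,0,0],[0,0,0],[0,0,0],[0,0,0],[0,0,0],[0,0,0]], "gripper": [0,0,0,0,0,0,0,0,0,0,0,0]}}

```text
clock: 4.7
position: [0.557, 0.2238, 0.1686]
orientation: [1.953, 2.454, 0.01]
force: [1.3, 0.1, 0.6]
finger_gap: -0.001
```

Run:
```python
from h import *
im=r.read_camera("top"); c=r.get_calibration("top")
s=r.get_state(); print(s["position"],s["force"])
rects(orange(im),c,.046,100,roi=(200,120,330,220))
c=r.get_calibration("wrist"); im=r.read_camera("wrist"); cv2.imwrite("pics/w3.png",im)
rects(orange(im),c,.046,500)
```

```text
[0.5557 0.2234 0.1656] [ 0.0856  0.1418 -0.1895]
px [280.5345 169.3879] ctr [0.5723 0.1251] L 0.1320 W 0.0527 ang -78.1
px [307.828  241.6989] ctr [0.5641 0.1786] L 0.0504 W 0.0335 ang 12.9
```

{"method": "move_arm", "body": {"travel": [[-0.04,0,0],[-0.08,0,0],[-0.12,0,0],[-0.144,-0.0015,0],[-0.144,-0.0015,0],[-0.144,-0.0015,0.03],[-0.144,-0.0015,0.06],[-0.144,-0.0015,0.07],[-0.144,-0.0015,0.07]], "dr": [[0,0,0],[0,0,0],[0,0,0],[0,0,0],[0,0,0],[0,0,0],[0,0,0],[0,0,0],[0,0,0]], "gripper": [0.085,0.085,0.085,0.085,0.085,0.085,0.085,0.085,0.085]}}

```text
clock: 5.55
position: [0.5813, 0.0828, 0.0886]
orientation: [-1.951, -2.451, 0.01]
force: [0.3, 0.3, -0.6]
finger_gap: 0.998
```

Run:
```python
from h import *
c=r.get_calibration("wrist"); im=r.read_camera("wrist"); cv2.imwrite("pics/w4.png",im)
s=r.get_state(); print(s["clock"],s["position"],s["finger_gap"]); print(R.from_rotvec(s["orientation"]).as_matrix())
rects(orange(im),c,.046,500)
rects(white(im),c,.046,500)
print(tool([.5865,.0824,.038])[0])
```

```text
5.6 [0.583  0.0828 0.0909] 0.9973431004810482
[[-0.2244  0.9745 -0.0061]
 [ 0.9745  0.2245  0.0002]
 [ 0.0016 -0.0059 -1.    ]]
px [ 61.0722 258.1056] ctr [0.4355 0.0328] L 0.0366 W 0.0349 ang -48.7
px [321.6269 141.1391] ctr [0.5744 0.1291] L 0.1301 W 0.0510 ang -78.2
px [574.9429 301.6929] ctr [0.7512 0.074 ] L 0.0971 W 0.0248 ang -18.7
px [ 24.3455 283.1309] ctr [0.4148 0.0082] L 0.0503 W 0.0365 ang 87.2
px [611.2632 137.5066] ctr [0.7216 0.1682] L 0.0631 W 0.0382 ang -61.2
px [386.5755  91.4053] ctr [0.6007 0.1655] L 0.0921 W 0.0134 ang -77.0
px [258.7226  90.3966] ctr [0.5359 0.1511] L 0.0913 W 0.0132 ang -77.0
[-0.0013  0.0036  0.0529]
```

View pics/w4.png

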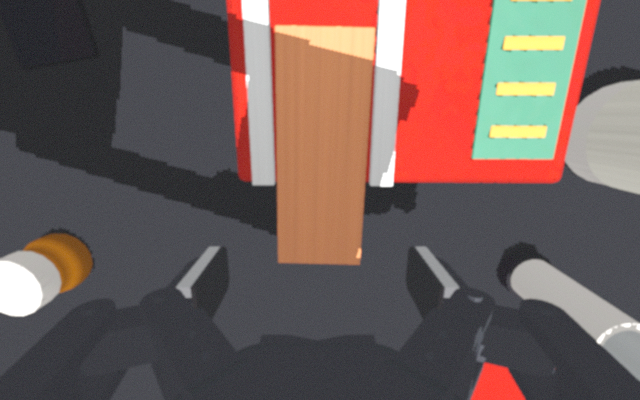

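The plate is flat and overhangs the edge by about 50 mm, with its end at (320,264) between the open fingers. I'll descend and grip.

{"method": "move_arm", "body": {"travel": [[0,0.001,0.02],[0,0.001,0.04],[0,0.001,0.053],[0,0.001,0.053],[0,0.001,0.053],[0,0.001,0.053],[0,0.001,0.053],[0,0.001,0.053],[0,0.001,0.053],[0,0.001,0.053],[0,0.001,0.053],[0,0.001,0.053]], "dr": [[0,0,1],[0,0,1],[0,0,1],[0,0,1],[0,0,1],[0,0,1],[0,0,1],[0,0,1],[0,0,1],[0,0,1],[0,0,1],[0,0,1]], "gripper": [0.085,0.085,0.085,0.085,0.07,0.06,0.055,0.05,0.045,0.04,0.035,0.035], "newtons": 50}}

```text
clock: 6.6
position: [0.5847, 0.083, 0.0392]
orientation: [-1.976, -2.438, 0.003]
force: [0.3, -0.5, 6.1]
finger_gap: 0.569
```

{"method": "move_arm", "body": {"travel": [[0,0,0],[0,0,0],[0,0,-0.005],[0,0,-0.015],[0,0,-0.03],[0,0,-0.045],[0,0,-0.06],[0,0,-0.06]], "dr": [[0,0,0],[0,0,0],[0,0,0],[0,0,0],[0,0,0],[0,0,0],[0,0,0],[0,0,0]], "gripper": [0.035,0.035,0.035,0.035,0.035,0.035,0.035,0.035]}}

```text
clock: 7.27
position: [0.587, 0.083, 0.1028]
orientation: [1.977, 2.44, 0.002]
force: [1.2, 0.9, -1.0]
finger_gap: 0.57
```

Run:
```python
from h import *
im=r.read_camera("scene"); cv2.imwrite("pics/s5.png",cv2.resize(im[100:300,200:480],None,fx=2.5,fy=2.5))
c=r.get_calibration("wrist"); im=r.read_camera("wrist"); cv2.imwrite("pics/w5.png",im)
s=r.get_state(); print(s["clock"],s["position"],s["finger_gap"],s["force"]); print(R.from_rotvec(s["orientation"]).as_matrix())
for z in(.095,.1,.105,.11):rects(orange(im),c,z,1500)
```

```text
7.3667 [0.5853 0.083  0.0998] 0.573149441637174 [-0.3297 -0.2031 -0.7339]
[[-0.2072  0.9783 -0.002 ]
 [ 0.9783  0.2072  0.0002]
 [ 0.0006 -0.0019 -1.    ]]
px [ 66.5556 254.5322] ctr [0.4728 0.064 ] L 0.0269 W 0.0249 ang -50.1
px [311.8591 150.4868] ctr [0.5776 0.1243] L 0.1383 W 0.0554 ang -76.0
px [ 66.5556 254.5322] ctr [0.4767 0.0673] L 0.0259 W 0.0240 ang -50.1
px [311.8591 150.4868] ctr [0.5775 0.1253] L 0.1329 W 0.0532 ang -76.0
px [ 66.5556 254.5322] ctr [0.4806 0.0706] L 0.0248 W 0.0230 ang -50.1
px [311.8591 150.4868] ctr [0.5773 0.1263] L 0.1276 W 0.0511 ang -76.0
px [ 66.5556 254.5322] ctr [0.4845 0.074 ] L 0.0238 W 0.0220 ang -50.1
px [311.8591 150.4868] ctr [0.5772 0.1273] L 0.1222 W 0.0490 ang -76.0
```

View pics/s5.png

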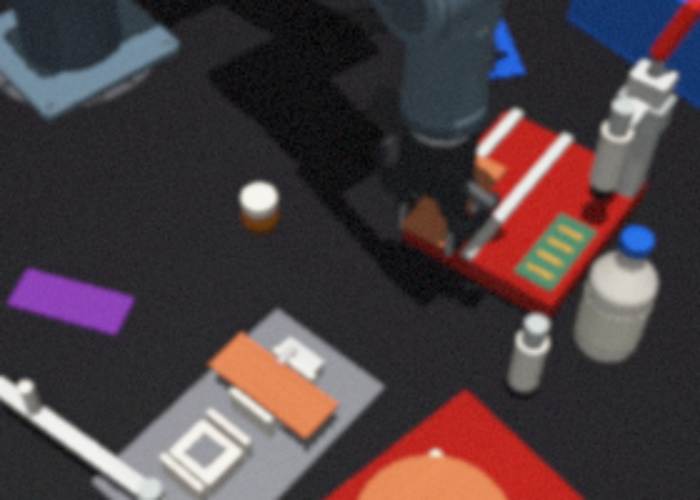

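The plate is held level at the gripper and clear of the station; in the crop the tray, the stored plate and the empty seat (205,450) are undisturbed. I'll go to the tray, turning on the way.

{"method": "move_arm", "body": {"travel": [[0,0,-0.03],[-0.02,0,-0.06],[-0.05,-0.01,-0.07],[-0.07,-0.02,-0.07],[-0.09,-0.03,-0.07],[-0.11,-0.03,-0.07],[-0.125,-0.04,-0.07],[-0.14,-0.045,-0.07],[-0.155,-0.05,-0.07],[-0.17,-0.055,-0.07],[-0.185,-0.06,-0.07],[-0.194,-0.062,-0.07]], "dr": [[0,0,0],[0,0,0],[0,0,7],[0,0,14],[0,0,21],[0,0,28],[0,0,35],[0,0,42],[0,0,49],[0,0,56],[0,0,63],[0,0,70]], "gripper": [0.035,0.035,0.035,0.035,0.035,0.035,0.035,0.035,0.035,0.035,0.035,0.035]}}

```text
clock: 8.37
position: [0.5639, -0.121, 0.1683]
orientation: [-3.021, -0.854, 0.007]
force: [0.1, -1.0, -1.2]
finger_gap: 0.57
```

{"method": "move_arm", "body": {"travel": [[0,0,0],[0,0,0],[0,0,0],[0,0,0],[0,0,0],[0,0,0]], "dr": [[0,0,7],[0,0,14],[0,0,20],[0,0,22.5],[0,0,22.5],[0,0,22.5]], "gripper": [0.035,0.035,0.035,0.035,0.035,0.035]}}

```text
clock: 8.87
position: [0.5633, -0.1208, 0.1672]
orientation: [-3.13, -0.25, 0.01]
force: [-0.7, 0.0, -1.0]
finger_gap: 0.575
```

Run:
```python
from h import *
r.read_camera("top")
c=r.get_calibration("wrist"); im=r.read_camera("wrist"); cv2.imwrite("pics/w6.png",im); np.save("w6.npy",c)
s=r.get_state(); print(s["clock"],s["position"],s["finger_gap"],s["force"],s["qvel"]); print(R.from_rotvec(s["orientation"]).as_matrix())
```

```text
8.9667 [ 0.5635 -0.1209  0.1677] 0.5735912296386504 [-0.216  -0.6234 -1.0404] [ 0.0016 -0.0029 -0.0052  0.0009 -0.0001  0.0051]
[[ 0.9873  0.1589 -0.0058]
 [ 0.1589 -0.9873  0.0011]
 [-0.0056 -0.002  -1.    ]]
```

View pics/w6.png

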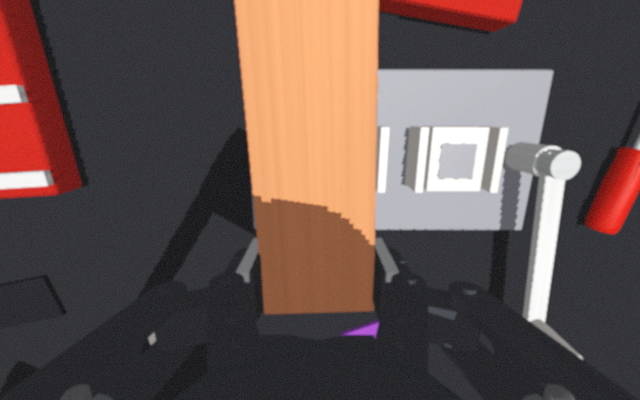

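The held plate runs from (318,313) out of the top of the picture, slightly turned. The empty seat's patch is at (459,161), its cheeks at x≈418 and 497, and the keeper hinge cap is near (563,164).

Run:
```python
from h import *
im=cv2.imread("pics/w6.png"); c=np.load("w6.npy",allow_pickle=True).item()
h=hsv(im); g=cv2.inRange(h,(100,5,120),(135,60,200))
print("patch"); rects(g,c,.035,300,roi=(432,132,488,188))
print("plate"); rects(orange(im)|cv2.inRange(h,(0,80,40),(20,255,255)),c,.17,3000,roi=(230,20,385,330))
m=orange(im)|cv2.inRange(h,(0,80,40),(20,255,255))
for row in (30,120,200,230,300):
    x=np.where(m[row,225:390])[0]+225; p=ray(c,[(x.min(),row),(x.max()+1,row)],.1707); print(row,x.min(),x.max(),p[:,:2].ravel(),"w",np.linalg.norm(p[1]-p[0]))
print("near end",ray(c,[(262,314),(375,312)],.1707)[:,:2])
tr=ray(c,[(552,70),(523,231)],.008)[:,:2]; print("tray -y corners",tr, np.linalg.norm(tr[1]-tr[0]))
print("cheek outer px",ray(c,[(428,127),(429,192),(488,127),(487,192)],.041)[:,:2])
tc=r.get_calibration("top"); ti=cv2.imread("pics/top0.png")
```

```text
patch
plate
px [312.0084 159.7751] ctr [ 0.6049 -0.1119] L 0.1225 W 0.0520 ang 11.4
30 236 378 [ 0.6567 -0.076   0.6648 -0.1263] w 0.050913310054492275
120 244 375 [ 0.6262 -0.0817  0.6343 -0.1318] w 0.05073342659673651
200 253 374 [ 0.5949 -0.0884  0.603  -0.1382] w 0.05045379147149207
230 255 375 [ 0.5817 -0.0906  0.5901 -0.1415] w 0.051508303811854034
300 262 373 [ 0.5481 -0.0973  0.5564 -0.1479] w 0.05118197773237942
near end [[ 0.5406 -0.0982]
 [ 0.5502 -0.1497]]
tray -y corners [[ 0.7012 -0.3037]
 [ 0.5539 -0.3306]] 0.14967597367606833
cheek outer px [[ 0.6368 -0.1985]
 [ 0.5845 -0.2134]
 [ 0.6445 -0.2461]
 [ 0.5924 -0.2622]]
```

Run:
```python
from h import *
im=cv2.imread("pics/w6.png"); c=np.load("w6.npy",allow_pickle=True).item()
g=cv2.cvtColor(im,cv2.COLOR_BGR2GRAY)
print(g[161,405:520:3]); print(g[100:215:4,459])
m=cv2.inRange(g,0,215)
k=np.zeros_like(m); k[135:188,434:484]=255
rects(cv2.morphologyEx(m&k,cv2.MORPH_OPEN,np.ones((5,5))),c,.035,300)
w=cv2.inRange(g,215,255); print("white"); rects(w,c,.035,100,roi=(400,110,515,205))
t=cv2.inRange(g,125,200); print("tray"); rects(t,c,.008,2000,roi=(381,40,600,250))
print("toppatch")
ti=cv2.imread("pics/top0.png"); tc=r.get_calibration("top")
cv2.imwrite("pics/crop7.png",np.vstack([cv2.resize(im[50:250,380:600],None,fx=3,fy=3,interpolation=cv2.INTER_CUBIC)]))
```

```text
[ 99 133 133 135 191 255 255 179 209 255 255 233 197 197 196 196 196 197
 194 194 193 194 194 217 255 255 242 134 133 134 228 255 252 111 126 127
 126 126 127]
[190 189 190 189 187 188 185 255 255 255 255 217 196 195 196 196 196 195
 193 193 255 255 255 194 188 185 185 184 185]
px [456.4545 160.9848] ctr [ 0.6132 -0.2316] L 0.0297 W 0.0290 ang -80.7
white
px [498.8014 159.7305] ctr [ 0.6197 -0.267 ] L 0.0553 W 0.0069 ang 9.0
px [456.8225 158.5844] ctr [ 0.6144 -0.2317] L 0.0545 W 0.0465 ang 9.2
px [421.5035 159.7305] ctr [ 0.6091 -0.2023] L 0.0554 W 0.0068 ang 9.2
tray
px [498.2978 167.918 ] ctr [ 0.6097 -0.266 ] L 0.1927 W 0.1701 ang -80.8
toppatch
```

View pics/crop7.png

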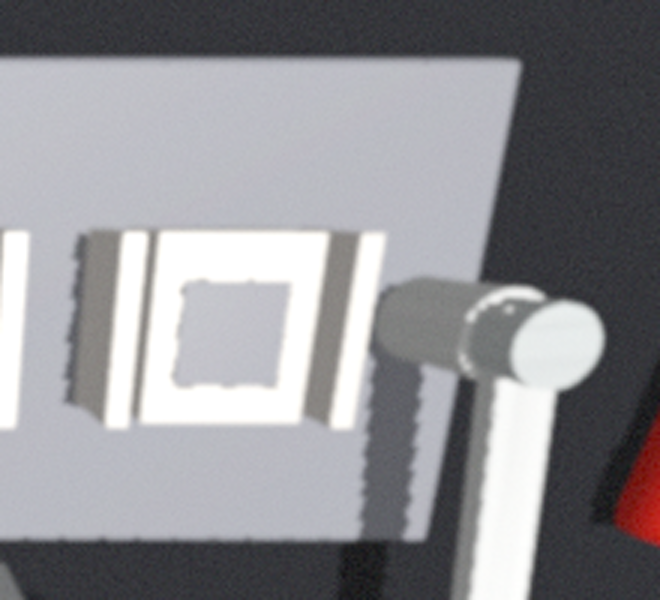

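The crop confirms the cheeks, the patch and the hinge. The patch measures 30 mm square, centred at (0.613,-0.2316) with yaw 9.2°. I'll go above the seat.

{"method": "move_arm", "body": {"travel": [[-0.004,0.03,0],[-0.008,0.06,0],[-0.012,0.09,0],[-0.0154,0.1178,0],[-0.0154,0.1178,0.03],[-0.0154,0.1178,0.06],[-0.0154,0.1178,0.09],[-0.0154,0.1178,0.1],[-0.0154,0.1178,0.1],[-0.0154,0.1178,0.1],[-0.0154,0.1178,0.1]], "dr": [[0,0,2],[0,0,2],[0,0,2],[0,0,2],[0,0,2],[0,0,2],[0,0,2],[0,0,2],[0,0,2],[0,0,2],[0,0,2]], "gripper": [0.035,0.035,0.035,0.035,0.035,0.035,0.035,0.035,0.035,0.035,0.035]}}

```text
clock: 9.88
position: [0.5678, -0.24, 0.0694]
orientation: [3.135, 0.197, -0.005]
force: [-0.1, -1.0, -1.1]
finger_gap: 0.57
```

Run:
```python
from h import *
c=r.get_calibration("wrist"); im=r.read_camera("wrist"); cv2.imwrite("pics/w8.png",im); np.save("w8.npy",c)
s=r.get_state(); print(s["clock"],s["position"],s["finger_gap"],s["force"]); print(R.from_rotvec(s["orientation"]).as_matrix())
print(tool([.567,-.2396,.036])[0])
z=s["position"][2]+.006
m=orange(im)|cv2.inRange(hsv(im),(0,80,40),(20,255,255))
E_=[]
for row in range(100,220,20):
    x=np.where(m[row,225:400])[0]+225; p=ray(c,[(x.min(),row),(x.max()+1,row)],z)[:,:2]; E_.append(p.ravel()); 
E_=np.array(E_); mid=(E_[:,:2]+E_[:,2:])/2; print(mid, np.degrees(np.arctan(np.polyfit(mid[:,0],mid[:,1],1)[0])), np.polyval(np.polyfit(mid[:,0],mid[:,1],1),.613))
```

```text
9.9333 [ 0.5679 -0.2401  0.0697] 0.5740290679864368 [-0.0277 -0.3201 -0.6794]
[[ 0.9922  0.125  -0.0025]
 [ 0.125  -0.9922 -0.0011]
 [-0.0026  0.0008 -1.    ]]
[-0.0008 -0.0007  0.0337]
[[ 0.6423 -0.2277]
 [ 0.6352 -0.2289]
 [ 0.6279 -0.23  ]
 [ 0.6204 -0.2313]
 [ 0.6125 -0.2323]
 [ 0.6044 -0.2339]] 9.098410603650253 -0.2323839108928288
```

View pics/w8.png

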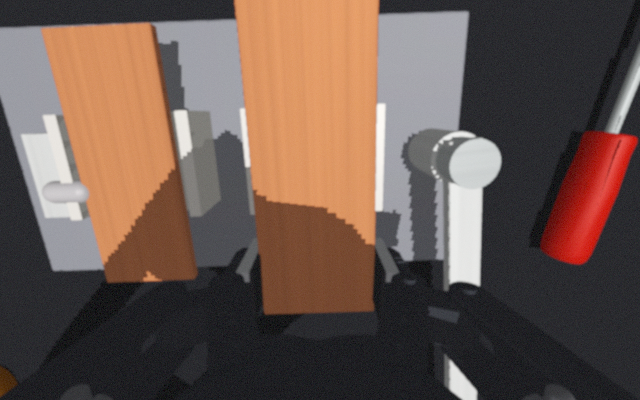

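The held plate is aligned between the seat's cheeks (246 and 380 px), at yaw 9.1° and 0.8 mm off laterally. The bar runs down at x≈465 px. I'll lower it.

{"method": "move_arm", "body": {"travel": [[-0.0008,-0.0008,0.01],[-0.0008,-0.0008,0.018],[-0.0008,-0.0008,0.024],[-0.0008,-0.0008,0.028],[-0.0008,-0.0008,0.031],[-0.0008,-0.0008,0.033],[-0.0008,-0.0008,0.033],[-0.0008,-0.0008,0.033]], "dr": [[0,0,0],[0,0,0],[0,0,0],[0,0,0],[0,0,0],[0,0,0],[0,0,0],[0,0,0]], "gripper": [0.035,0.035,0.035,0.035,0.035,0.035,0.035,0.035]}}

```text
clock: 10.6
position: [0.567, -0.2395, 0.0366]
orientation: [3.135, 0.197, -0.004]
force: [0.1, -0.0, -0.0]
finger_gap: 0.573
```

Not in contact yet. I'll go down in 0.5 mm steps.

{"method": "move_arm", "body": {"travel": [[0,0,0.0005],[0,0,0.001],[0,0,0.0015],[0,0,0.0015],[0,0,0.0015]], "dr": [[0,0,0],[0,0,0],[0,0,0],[0,0,0],[0,0,0]], "gripper": [0.035,0.035,0.035,0.035,0.035]}}

```text
clock: 11.02
position: [0.5672, -0.2397, 0.0354]
orientation: [3.134, 0.197, -0.003]
force: [-0.3, -0.2, 0.2]
finger_gap: 0.571
```

{"method": "move_arm", "body": {"travel": [[0,0,0.0005],[0,0,0.001],[0,0,0.0015],[0,0,0.0015],[0,0,0.0015]], "dr": [[0,0,0],[0,0,0],[0,0,0],[0,0,0],[0,0,0]], "gripper": [0.035,0.035,0.035,0.035,0.035]}}

```text
clock: 11.43
position: [0.5672, -0.2397, 0.0348]
orientation: [3.134, 0.197, -0.003]
force: [-2.0, 0.7, 5.4]
finger_gap: 0.574
```

Contact, at about 5 N. I'll release and rise.

{"method": "move_arm", "body": {"travel": [[0,0,0],[0,0,0],[0,0,0],[0,0,0],[0,0,0],[0,0,0],[0,0,-0.02],[0,0,-0.05],[0,0,-0.09],[0,0,-0.12],[0,0,-0.12],[0,0,-0.12]], "dr": [[0,0,0],[0,0,0],[0,0,0],[0,0,0],[0,0,0],[0,0,0],[0,0,0],[0,0,0],[0,0,0],[0,0,0],[0,0,0],[0,0,0]], "gripper": [0.052,0.055,0.06,0.065,0.07,0.075,0.075,0.075,0.075,0.075,0.075,0.075]}}

```text
clock: 12.43
position: [0.5687, -0.2403, 0.1574]
orientation: [3.131, 0.197, 0.004]
force: [-0.6, 1.1, -0.8]
finger_gap: 0.877
```

Run:
```python
from h import *
r.read_camera("top")
c=r.get_calibration("wrist"); im=r.read_camera("wrist"); cv2.imwrite("pics/w9.png",im); np.save("w9.npy",c)
s=r.get_state(); print(s["clock"],s["position"],s["finger_gap"],s["force"]); print(R.from_rotvec(s["orientation"]).as_matrix())
m=orange(im)|cv2.inRange(hsv(im),(0,80,40),(20,255,255)); rects(m,c,.041,1500)
print("white"); rects(cv2.inRange(cv2.cvtColor(im,6),190,255),c,.055,300)
```

```text
12.5333 [ 0.5669 -0.2392  0.154 ] 0.8791272325278543 [-0.3713  0.5907 -0.4379]
[[ 0.9921  0.1251 -0.0029]
 [ 0.1251 -0.9921 -0.0009]
 [-0.003   0.0005 -1.    ]]
px [501.1171 173.592 ] ctr [ 0.6105 -0.3831] L 0.0755 W 0.0297 ang -1.1
px [192.8519 141.7516] ctr [ 0.599 -0.138] L 0.1305 W 0.0517 ang 9.7
px [314.4416 136.5346] ctr [ 0.6147 -0.2315] L 0.1306 W 0.0508 ang 9.6
white
px [ 33.5    339.5568] ctr [ 0.4153 -0.0039] L 0.0371 W 0.0240 ang -43.0
px [622.0063 278.6146] ctr [ 0.5226 -0.5044] L 0.2141 W 0.0305 ang 23.4
px [412.392  183.4419] ctr [ 0.5899 -0.313 ] L 0.1036 W 0.0234 ang 15.9
px [144.9091 154.6364] ctr [ 0.5959 -0.1072] L 0.0513 W 0.0254 ang 9.3
px [273.7642 137.2683] ctr [ 0.6164 -0.201 ] L 0.0403 W 0.0066 ang 9.0
px [356.5833 142.0449] ctr [ 0.6205 -0.2617] L 0.0515 W 0.0068 ang 9.0
px [534.6184  74.7681] ctr [ 0.6807 -0.3765] L 0.0659 W 0.0043 ang 0.4
```

View pics/w9.png

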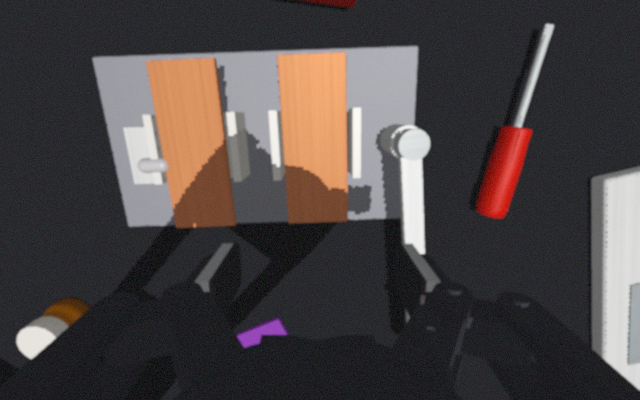

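The plate is flat on its seat at (0.6147,-0.2315), yaw 9.6°, and the stored plate is in place. The bar's visible part runs from (412,156) to (415,252).

Run:
```python
from h import *
c=np.load("w9.npy",allow_pickle=True).item()
p=ray(c,[(412,165),(415,252)],.055)[:,:2]; print(p)
a=np.radians(9.3); X=np.array([np.cos(a),np.sin(a)]); Y=np.array([-X[1],X[0]])
H=np.array([.613,-.2316])-.070*Y; print("hinge",H)
print("tray frame rel hinge",(p-H)@np.c_[X,Y])
tc=r.get_calibration("top"); ti=cv2.imread("pics/top0.png")
m=white(ti); k=np.zeros_like(m); k[140:222,415:455]=255
n,l,st,ct=cv2.connectedComponentsWithStats(m&k); print(st,ct)
i=1+np.argmax(st[1:,4]); ys,xs=np.where(l==i)
for row in range(145,220,5): print(row,xs[ys==row].min() if (ys==row).any() else None,xs[ys==row].max() if (ys==row).any() else None)
for u in [(443.5,212)]: q=ray(tc,u,.055)[0,:2]; t=(q-H)@np.c_[X,Y]; print(q,t,np.arctan2(-t[0],t[1]),np.linalg.norm(t))
for th in np.arange(1.5,1.8,.05):
    q=H+.15*(np.cos(th)*Y-np.sin(th)*X); print(th,q,proj(tc,[*q,.099]),proj(tc,[*q,.055]))
```

```text
[[ 0.6102 -0.3053]
 [ 0.5407 -0.3227]]
hinge [ 0.6243 -0.3007]
tray frame rel hinge [[-0.0147 -0.0023]
 [-0.0861 -0.0082]]
[[     0      0    640    400 255355]
 [   415    140     31     58    539]
 [   454    140      1      3      3]
 [   438    199     10     18    103]] [[319.2229 199.5672]
 [426.5121 166.4675]
 [454.     141.    ]
 [442.6214 207.5049]]
145 415 427
150 415 428
155 415 429
160 415 431
165 415 432
170 415 434
175 415 435
180 432 437
185 433 438
190 435 440
195 436 445
200 None None
205 None None
210 None None
215 None None
[ 0.434  -0.3502] [-0.1958 -0.0181] 1.6631368283109411 0.1966383611157216
1.5 [ 0.4749 -0.3144] [[434.206  196.6097]] [[430.6173 198.3696]]
1.55 [ 0.4758 -0.3218] [[436.8053 196.2501]] [[433.1378 198.0207]]
1.6 [ 0.4771 -0.3292] [[439.3791 195.7615]] [[435.6338 197.5468]]
1.6500000000000001 [ 0.4787 -0.3366] [[441.921  195.1452]] [[438.0989 196.949 ]]
1.7000000000000002 [ 0.4806 -0.3438] [[444.4243 194.4029]] [[440.5268 196.2289]]
1.7500000000000002 [ 0.483  -0.3509] [[446.8825 193.5365]] [[442.9111 195.3886]]
1.8000000000000003 [ 0.4857 -0.3579] [[449.2895 192.5485]] [[445.2458 194.4301]]
```

{"method": "move_arm", "body": {"travel": [[-0.03,0.026,0],[-0.06,0.052,0],[-0.09,0.078,0],[-0.0994,0.086,0],[-0.0994,0.086,0],[-0.0994,0.086,0],[-0.0994,0.086,0]], "dr": [[0,0,-6.6],[0,0,-6.6],[0,0,-6.6],[0,0,-6.6],[0,0,-6.6],[0,0,-6.6],[0,0,-6.6]], "gripper": [0.04,0.04,0.04,0.04,0.04,0.04,0.04]}}

```text
clock: 13.12
position: [0.4792, -0.3358, 0.1534]
orientation: [-3.117, -0.377, 0.006]
force: [-0.1, 0.6, -0.4]
finger_gap: 0.464
```

Run:
```python
from h import *
r.read_camera("top")
c=r.get_calibration("wrist"); im=r.read_camera("wrist"); cv2.imwrite("pics/w10.png",im); np.save("w10.npy",c)
s=r.get_state(); print(s["clock"],s["position"],s["finger_gap"],s["force"]); print(R.from_rotvec(s["orientation"]).as_matrix())
print("expected peg top px",proj(c,[.479,-.337,.099]),"hinge",proj(c,[.6243,-.3007,.055]))
```

```text
13.2167 [ 0.4797 -0.3356  0.1538] 0.4678978097534996 [ 0.7443 -0.8072  0.0874]
[[ 0.9708  0.2398 -0.0033]
 [ 0.2398 -0.9708  0.0002]
 [-0.0032 -0.001  -1.    ]]
expected peg top px [[319.6006 231.2699]] hinge [[319.2142 -13.8309]]
```

View pics/w10.png

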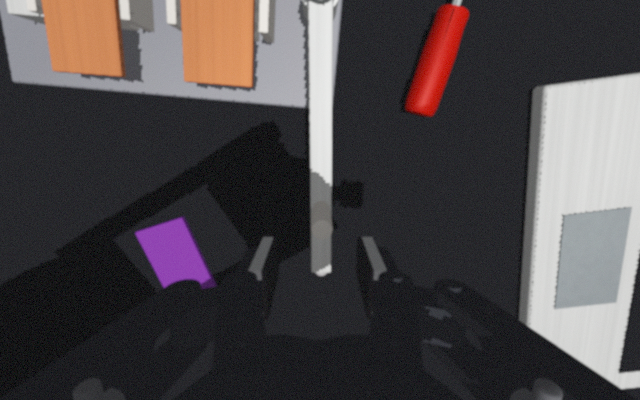

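The peg top is at (321,230), midway between the fingers and matching the projection (320,231). I'll lower over it and compute the arc.

{"method": "move_arm", "body": {"travel": [[0,0.001,0.025],[0,0.001,0.05],[0,0.001,0.07],[0,0.001,0.071],[0,0.001,0.071],[0,0.001,0.071]], "dr": [[0,0,0],[0,0,0],[0,0,0],[0,0,0],[0,0,0],[0,0,0]], "gripper": [0.04,0.04,0.04,0.04,0.04,0.04]}}

```text
clock: 13.72
position: [0.4807, -0.3364, 0.0837]
orientation: [3.118, 0.381, -0.004]
force: [0.1, -0.4, 0.0]
finger_gap: 0.47
```

```bash
cat > arc.py <<'E'
from h import *
import sys
step=float(sys.argv[1]); n=int(sys.argv[2])
s=r.get_state(); M=R.from_rotvec(s["orientation"]); P=s["position"]
a=np.radians(9.3); H=np.array([.6243,-.3007]); X=np.array([np.cos(a),np.sin(a)]); Y=np.array([-X[1],X[0]])
t=(P[:2]-H)@np.c_[X,Y]; th=np.arctan2(-t[0],t[1]); m=M.as_matrix(); yaw=np.degrees(np.arctan2(m[1,0],m[0,0]))
print(s["clock"],P,s["force"],"theta",th,"rad",np.linalg.norm(t),"yaw",yaw,"q6",s["q"][5],"yaw-target",yaw-np.degrees(th)+90-9.3)
tr=[];dr=[]
for k in range(1,n+1):
    q=th-np.radians(step)*k; p=H+.15*(np.cos(q)*Y-np.sin(q)*X)
    tr.append(M.inv().apply([p[0]-P[0],p[1]-P[1],.083-P[2]]).round(3).tolist()); dr.append([0,0,round(yaw-(np.degrees(q)-90+9.3),1)])
print(tr);print(dr);print("end theta",q)
E
python3 arc.py 4 12
```

```text
13.7167 [ 0.4807 -0.3364  0.0837] [ 0.0525 -0.4049  0.0149] theta 1.652308464158043 rad 0.14794182656981547 yaw 13.941216555166221 q6 0.5295462163024779 yaw-target -0.02908489483269605
[[-0.002, -0.01, 0.001], [-0.001, -0.021, 0.001], [0.001, -0.031, 0.001], [0.004, -0.041, 0.001], [0.007, -0.051, 0.001], [0.011, -0.061, 0.001], [0.015, -0.07, 0.001], [0.021, -0.079, 0.001], [0.027, -0.088, 0.001], [0.033, -0.096, 0.001], [0.04, -0.104, 0.001], [0.048, -0.111, 0.001]]
[[0, 0, np.float64(4.0)], [0, 0, np.float64(8.0)], [0, 0, np.float64(12.0)], [0, 0, np.float64(16.0)], [0, 0, np.float64(20.0)], [0, 0, np.float64(24.0)], [0, 0, np.float64(28.0)], [0, 0, np.float64(32.0)], [0, 0, np.float64(36.0)], [0, 0, np.float64(40.0)], [0, 0, np.float64(44.0)], [0, 0, np.float64(48.0)]]
end theta 0.8145504232007648
```

{"method": "move_arm", "body": {"travel": [[-0.002,-0.01,0],[-0.001,-0.021,0],[0.001,-0.031,0],[0.004,-0.041,0],[0.007,-0.051,0],[0.011,-0.061,0],[0.015,-0.07,0],[0.021,-0.079,0],[0.027,-0.088,0],[0.033,-0.096,0],[0.04,-0.104,0],[0.048,-0.111,0]], "dr": [[0,0,4],[0,0,8],[0,0,12],[0,0,16],[0,0,20],[0,0,24],[0,0,28],[0,0,32],[0,0,36],[0,0,40],[0,0,44],[0,0,48]], "gripper": [0.04,0.04,0.04,0.04,0.04,0.04,0.04,0.04,0.04,0.04,0.04,0.04]}}

```text
clock: 14.72
position: [0.5019, -0.2172, 0.0857]
orientation: [3.0, -0.924, 0.002]
force: [-0.4, -0.8, 0.4]
finger_gap: 0.47
```

```bash
python3 arc.py 3.6 12
```

```text
14.7167 [ 0.5019 -0.2172  0.0857] [-0.3937 -0.8485  0.4309] theta 0.8098806712356994 rad 0.1481955088451142 yaw -34.23630457399565 q6 1.5585700004534435 yaw-target 0.06095105497659503
[[-0.002, -0.009, 0.003], [-0.001, -0.019, 0.003], [0.001, -0.028, 0.003], [0.003, -0.037, 0.003], [0.006, -0.046, 0.003], [0.009, -0.055, 0.003], [0.013, -0.064, 0.003], [0.017, -0.072, 0.003], [0.022, -0.08, 0.003], [0.027, -0.088, 0.003], [0.033, -0.096, 0.003], [0.039, -0.103, 0.003]]
[[0, 0, np.float64(3.7)], [0, 0, np.float64(7.3)], [0, 0, np.float64(10.9)], [0, 0, np.float64(14.5)], [0, 0, np.float64(18.1)], [0, 0, np.float64(21.7)], [0, 0, np.float64(25.3)], [0, 0, np.float64(28.9)], [0, 0, np.float64(32.5)], [0, 0, np.float64(36.1)], [0, 0, np.float64(39.7)], [0, 0, np.float64(43.3)]]
end theta 0.055898434374148986
```

{"method": "move_arm", "body": {"travel": [[-0.002,-0.009,0.002],[-0.001,-0.019,0.002],[0.001,-0.028,0.002],[0.003,-0.037,0.002],[0.006,-0.046,0.002],[0.009,-0.055,0.002],[0.013,-0.064,0.002],[0.017,-0.072,0.002],[0.022,-0.08,0.002],[0.027,-0.088,0.002],[0.033,-0.096,0.002],[0.039,-0.103,0.002]], "dr": [[0,0,3.7],[0,0,7.3],[0,0,10.9],[0,0,14.5],[0,0,18.1],[0,0,21.7],[0,0,25.3],[0,0,28.9],[0,0,32.5],[0,0,36.1],[0,0,39.7],[0,0,43.3]], "gripper": [0.04,0.04,0.04,0.04,0.04,0.04,0.04,0.04,0.04,0.04,0.04,0.04]}}

```text
clock: 15.72
position: [0.5937, -0.154, 0.0859]
orientation: [2.446, -1.969, 0.009]
force: [-0.6, -0.4, 0.5]
finger_gap: 0.474
```

```bash
python3 arc.py 1 10
```

```text
15.7167 [ 0.5937 -0.154   0.0859] [-0.5947 -0.4469  0.4926] theta 0.04296094720300248 rad 0.14988692062129866 yaw -77.67930445700821 q6 2.4940392495715287 yaw-target 0.5592145843753791
[[-0.0, -0.003, 0.003], [0.0, -0.005, 0.003], [0.0, -0.008, 0.003], [0.0, -0.01, 0.003], [0.001, -0.013, 0.003], [0.001, -0.016, 0.003], [0.001, -0.018, 0.003], [0.002, -0.021, 0.003], [0.002, -0.023, 0.003], [0.002, -0.026, 0.003]]
[[0, 0, np.float64(1.6)], [0, 0, np.float64(2.6)], [0, 0, np.float64(3.6)], [0, 0, np.float64(4.6)], [0, 0, np.float64(5.6)], [0, 0, np.float64(6.6)], [0, 0, np.float64(7.6)], [0, 0, np.float64(8.6)], [0, 0, np.float64(9.6)], [0, 0, np.float64(10.6)]]
end theta -0.13157197799643047
```

{"method": "move_arm", "body": {"travel": [[0,-0.003,0.001],[0,-0.005,0.001],[0,-0.008,0.001],[0,-0.01,0.001],[0.001,-0.013,0.001],[0.001,-0.016,0.001],[0.001,-0.018,0.001],[0.001,-0.019,0.001],[0.001,-0.019,0.001]], "dr": [[0,0,1.5],[0,0,2.5],[0,0,3.5],[0,0,4.5],[0,0,5],[0,0,5],[0,0,5],[0,0,5],[0,0,5]], "gripper": [0.04,0.04,0.04,0.04,0.04,0.04,0.04,0.04,0.04]}}

```text
clock: 16.47
position: [0.6129, -0.1508, 0.0849]
orientation: [2.359, -2.074, 0.009]
force: [0.3, -0.8, -0.1]
finger_gap: 0.473
```

```bash
python3 arc.py 1 3
python3 - <<'E'
from h import *
im=r.read_camera("scene"); cv2.imwrite("pics/s11.png",im)
E
```

```text
16.4667 [ 0.6129 -0.1508  0.0849] [ 0.3308 -0.7638 -0.0765] theta -0.08623287719632546 rad 0.1503104056568823 yaw -82.66066907922813 q6 2.5984116195743137 yaw-target 2.9801108393912408
[[0.0, -0.003, 0.002], [0.001, -0.005, 0.002], [0.001, -0.008, 0.002]]
[[0, 0, np.float64(4.0)], [0, 0, np.float64(5.0)], [0, 0, np.float64(6.0)]]
end theta -0.13859275475615535
```

{"method": "move_arm", "body": {"travel": [[0,-0.001,0],[0,-0.002,0],[0,-0.003,0],[0,-0.004,0],[0,-0.004,0]], "dr": [[0,0,0],[0,0,0],[0,0,0],[0,0,0],[0,0,0]], "gripper": [0.04,0.04,0.04,0.04,0.04]}}

```text
clock: 16.93
position: [0.6134, -0.1506, 0.0845]
orientation: [2.355, -2.071, 0.0]
force: [-12.2, -2.7, 7.2]
finger_gap: 0.467
```

It met a firm stop at 12 N, so the bar is at its shut stop. I'll back off to the middle of the cage and lift clear.

{"method": "move_arm", "body": {"travel": [[0,0.006,0],[0,0.012,0],[0,0.013,0],[0,0.013,-0.02],[0,0.013,-0.05],[0,0.013,-0.09],[0,0.013,-0.12],[0,0.013,-0.15],[0,0.013,-0.15]], "dr": [[0,0,0],[0,0,0],[0,0,0],[0,0,0],[0,0,0],[0,0,0],[0,0,0],[0,0,0],[0,0,0]], "gripper": [0.04,0.04,0.04,0.04,0.04,0.04,0.04,0.04,0.04]}}

```text
clock: 17.68
position: [0.6044, -0.1527, 0.2423]
orientation: [2.359, -2.073, 0.02]
force: [1.5, 0.1, 0.4]
finger_gap: 0.469
```

{"method": "move_arm", "body": {"travel": [[0.0,0.04,0],[0.0,0.08,0],[0.0,0.12,0],[0.0,0.16,0],[0.0,0.2,0],[0.0,0.23,0],[0.0,0.23,0],[0,0.23,0]], "dr": [[0,0,0],[0,0,0],[0,0,0],[0,0,0],[0,0,0],[0,0,0],[0,0,0],[0,0,0]], "gripper": [0.04,0.04,0.04,0.04,0.04,0.04,0.04,0.04]}}

```text
clock: 18.35
position: [0.3756, -0.1824, 0.2407]
orientation: [2.357, -2.076, 0.023]
force: [0.2, 0.6, -0.7]
finger_gap: 0.47
```

Run:
```python
from h import *
s=r.get_state(); print(s["clock"],s["position"],s["force"])
im=r.read_camera("top"); c=r.get_calibration("top"); sc=r.read_camera("scene")
a=np.radians(9.3); H=np.array([.6243,-.3007]); X=np.array([np.cos(a),np.sin(a)]); Y=np.array([-X[1],X[0]])
for th in(0,.05,.1): print(th,proj(c,[*(H+.15*(np.cos(th)*Y-np.sin(th)*X)),.099]),proj(c,[*(H+.2*(np.cos(th)*Y-np.sin(th)*X)),.055]))
print("plates");rects(orange(im),c,.041,100,roi=(335,115,440,200)); print("bar"); rects(white(im),c,.055,60,roi=(335,130,440,185))
A=cv2.resize(im[110:210,320:460],None,fx=4,fy=4); B=cv2.resize(sc[190:350,170:394],None,fx=2.5,fy=2.5)
cv2.imwrite("pics/f12.png",np.hstack([A[:,:440],B[:400,:360]]))
cv2.imwrite("pics/f12.png",np.hstack([cv2.resize(A,(400,286)),cv2.resize(B,(400,286))]))
```

```text
18.35 [ 0.3756 -0.1824  0.2407] [ 0.1994  0.6039 -0.6625]
0 [[375.9016 154.5565]] [[357.5353 160.6034]]
0.05 [[376.4766 157.0706]] [[358.266  163.8618]]
0.1 [[377.1789 159.5577]] [[359.162  167.0864]]
plates
px [371.7612 171.3284] ctr [ 0.561  -0.1461] L 0.0595 W 0.0522 ang 9.2
px [402.8358 165.4776] ctr [ 0.5764 -0.2403] L 0.0583 W 0.0518 ang 9.0
px [366.4444 147.254 ] ctr [ 0.6349 -0.1334] L 0.0548 W 0.0512 ang 9.4
px [397.9688 141.4688] ctr [ 0.6505 -0.2281] L 0.0550 W 0.0520 ang 9.0
bar
px [378.8978 160.4739] ctr [ 0.5977 -0.1863] L 0.2673 W 0.1427 ang -81.1
```

View pics/f12.png

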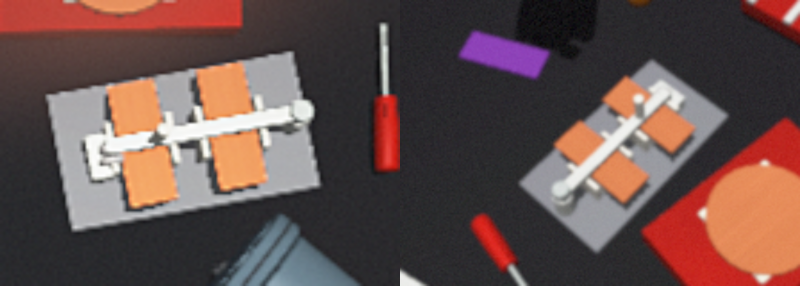

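The final crop shows the bar across both plates, with its peg at top-view pixel (377,155.5) and its end at (357,160.7). Shut is predicted at (376,154.6) and (357.5,160.6).

```bash
python3 -c "
from cell import r
print(r.job_done())"
```

```text
the job is handed in; nothing more can be done
None
```

The job is done and handed in at about 18.5 s of the 64 s allowed. I pushed the plate out to about 50 mm overhang, still flat, then pinched it by that end and lifted it clear. I laid it on the empty seat, let go, and swung the keeper bar shut by its peg until it met its stop at about 12 N.

**Last checks:**
- **Test plate:** the wrist camera put it about 2 mm off centre along its length and 0.4° off the seat's direction. It lies flat between the cheeks.
- **Stored plate:** the wrist view put it about 2 mm from where its seat should be, much the same as before the placing.
- **Keeper bar:** its peg and end appear within about 1.5 px of where the shut position projects. That is roughly an angle of 0 to 0.03 rad. The click itself could not be sensed directly. I infer it from the firm stop and the picture.
- **Robot:** the arm is clear of everything, with almost no force on the wrist.

No check failed or disagreed.

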